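# Lay the breakfast tray to its printed layout

### The arm

A 6-joint arm with a two-finger parallel gripper is mounted at the origin on the work surface. World frame = base frame: x ahead of the robot, y to its left, z up, the work surface at z = 0. Lengths are in mm, angles in rad, forces in N, time in s.
With the tool pointing down it reaches from about 350 to 875 mm from the base axis. Payload 4.2 kg.
Tool frame: the origin (TCP) lies on the mounting face of the last link; the fingertips stand 173 mm ahead of it and the grasp point (between the pads) lies 155 mm ahead of it (tcp_to_grasp is the distance from the TCP to the grasp point, in mm); z points along the fingers, y is the direction in which the jaws open and shut (so a half turn about z gives the same grasp; the last joint's range is limited). The gripper opens to 85 mm and grips with 20 to 120 N. Pads are 22 mm wide; open, the fingers measure 114 mm over their backs; the gripper's body (76 mm by 85 mm) begins 54 mm behind the grasp point. The pads swing forward as they close: fully open they stand 13 mm farther back than shut.
Start: joints at [1.37, 0.385, 0.008, 0, -1.194, -0.259], TCP at [277.322, 560.083, 404.712] pointing down, gripper open.
Joint ranges: [-3.14, 3.14], [-1.21, 2.06], [-1.07, 1.41], [-3.16, 2.05], [-2.99, -0.16], [-3.1, 3.1]. Speed limits (rad/s): [2.79, 2.79, 3.14, 3.14, 3.14, 3.14].

### API

Orientations are given as a unit quaternion [x, y, z, w].
In Python, from bench import * gives the robot as it stands. The module is installed in compiled form; this text tells all that it offers.
- The arm moves only by the tool apply_moves, never from a script. Its arguments are lists of equal length, an entry for each row: "fingers": the closure, from 0 (fully open) to 1 (shut); "dp": the shift along the world's x, y, z in cm, a list of three; "yaw": the turn about the world's z in degrees. A call has 1 to 10 rows; each row is the pose to reach, as a shift and turn from the pose measured when the call began; what a row does not reach only later rows make up. A row lasts 1/10 s, in which the tool goes at most 50 mm and 8.59 degrees, less where a joint would pass 70% of its speed; a pose out of reach is approached as far as the arm can. A call with a gripper value outside its range is refused whole. The fingers move at their own pace and stop on an object; the grip force is fixed at half the most. Time passes only in rows, so rows that repeat a pose let the fingers close. It gives the time, the measured TCP pose, the force and the opening at its end, in the units of the state.
- read_state(): the state, without advancing time (a new reading comes with each control period).
- get_image(name): name is "side" or "top"; returns a dict with "color" (384x512x3 uint8, blue, green, red), "mtx" (3x3 intrinsics, pixels), "k1" (the pictures are not rectified: a ray, as slopes to the right and down, at radius r is drawn at 1 + k1 r^2 times it, then the intrinsics apply), "camera_from_world" (4x4, takes a point from world to camera coordinates). Camera axes: x right, y down, z forward; pixel columns grow to the right and rows downward; lengths in mm; the calibration is good to about 2 mm. A picture is of the moment at which its call begins. There is no depth.
- job_done(): hands the job in, once; it reports no verdict.
The state is a dict: "clock": time; "joints": joint angles; "joint_vel": joint speeds; "joint_efforts": joint torques, N m; "position": TCP position; "ee_rot": TCP orientation; "contact_force": force on the tool from outside, world axes, zero at the start; "wrist_torque": the same for the moment, N m; "gripper_width": finger opening in mm.
Only numpy, scipy, OpenCV 4.12 (cv2) and the standard library are available. Lean on these libraries where they do the work, as an engineer would, in place of code of your own. Each camera call takes 0.05 s, during which the arm holds its last target. There are 200 camera calls.

### The job

Lay the breakfast tray to match the sheet printed on it: stand the blue cup centred in the blue ring and the orange egg cup centred in the orange ring, both upright, and lay the green spoon right way up on the green spoon outline, lined up with it and bowl on bowl. Leave the other crockery, the red spoon, the jam jar and the salt shaker where they are.

Things in the scene. Friction and masses are not known exactly. Their poses are not given: they have to be found in the camera images.
- tray: Shallow wooden serving tray, fixed to the counter, 250 (its x) by 380 (its y) mm, with a rim 8 mm wide and 16 mm high and a white paper layout sheet covering its floor. Origin: centre of its underside. The sheet's top, on which things stand, is 8 mm above the counter. Three outlines are printed on the sheet side by side along the tray's y (115 mm apart), in an order that changes.
- mark_cup: Printed blue ring on the sheet, 74 mm outer diameter: the cup's place. Origin: its centre, at the height of the sheet's top.
- mark_eggcup: Printed orange ring on the sheet, 56 mm outer diameter: the egg cup's place. Origin: its centre, at the height of the sheet's top.
- mark_spoon: Printed green outline of a spoon on the sheet, 169 mm long along its x axis: handle towards -x, round bowl towards +x. The matching spoon's middle belongs at the origin (height of the sheet's top), its x axis along this x axis, bowl on bowl.
- cup_blue_mid (a point): Blue cup without a handle, standing upright, open at the top: 80 mm high, 62 mm across at the rim, 60 mm lower down and 54 mm at the foot, wall 4 mm, about 0.2 kg. Point: on its axis, half-way up (40 mm above its foot).
- eggcup_orange_mid (a point): Orange egg cup standing upright: 62 mm high; a foot 44 mm across, a thin waist, and a bowl 48 mm across with straight sides from 30 mm above the foot to the rim; about 0.1 kg. Point: on its axis, half-way up (31 mm above its foot); best gripped on the bowl some 12 mm above this point.
- spoon_green_mid (a point): Green spoon lying flat, 154 mm long, 9 mm high. Axes: x along the spoon from handle to bowl, z up. Point: 80 mm from the handle's end, half-way up (4.5 mm above what it lies on); the handle here is 12 mm wide and 9 mm high, running from 80 mm behind this point to 26 mm ahead of it. The round bowl, 38 mm across, is centred 55 mm ahead. Balance point about 10 mm ahead; about 45 g. It can be gripped across the handle at this point.
- cup_yellow_mid (a point): Yellow cup, same shape as the blue one; not wanted. Point: on its axis, half-way up (40 mm).
- eggcup_grey_mid (a point): Grey egg cup, same shape as the orange one; not wanted. Point: on its axis, half-way up (31 mm).
- spoon_red_mid (a point): Red spoon, same shape as the green one; not wanted. Point and axes as for the green one.
- jam_jar: Amber jam jar with a red cap beyond the work area, 66 mm across, 85 mm high; not wanted. Origin: centre of its underside.
- salt_shaker: Steel salt shaker beyond the work area, 44 mm across, 80 mm high; not wanted. Origin: centre of its underside.
- spoon_green_bowl (a point): Centre of the green spoon's bowl, 55 mm ahead of its middle point.
- mark_spoon_bowl (a point): Centre of the bowl in the printed green spoon outline, 55 mm ahead of that outline's origin.
Mind the look-alikes: they are no part of the job. Of the things that look like the part that bears cup_blue_mid, take the one that is farthest from the robot's base at the start.

How it is judged (in metres and radians):
At the end, for the whole second after the job is handed in: Blue cup and orange egg cup each stand upright (within 10 degrees) on the sheet, centred on their own ring to within 15 mm; the green spoon lies flat, right way up, its middle within 18 mm of the outline's, in line within 12 degrees, bowl at the bowl end; all at rest (horizontal distance between cup_blue_mid and mark_cup below 0.015 m and angle between each of cup_blue_mid, eggcup_orange_mid, spoon_green_mid's own z axis and vertical below 0.17 rad and z of cup_blue_mid in the frame of mark_cup between 0.032 and 0.048 m and linear speed of each of cup_blue, eggcup_orange, spoon_green below 0.03 m/s and horizontal distance between eggcup_orange_mid and mark_eggcup below 0.015 m and z of eggcup_orange_mid in the frame of mark_eggcup between 0.023 and 0.039 m and horizontal distance between spoon_green_mid and mark_spoon below 0.018 m and z of spoon_green_mid in the frame of mark_spoon between -0.0035 and 0.0125 m and angle between the x axis of spoon_green_mid and the x axis of mark_spoon, either way round below 0.21 rad and horizontal distance between spoon_green_bowl and mark_spoon_bowl below 0.08 m); the robot touches nothing.
It fails at once if another thing is moved by more than 30 mm (distance of any of cup_yellow_mid, eggcup_grey_mid, spoon_red_mid, jam_jar, salt_shaker from where it was at the start of the episode above 0.03 m).
It also fails if it takes over 72 s, if anything falls off the work surface, if the arm or the gripper's body presses on something with over 40 N, if the wrist force passes 120 N, or if a joint passes its speed limit or range.

## Working session

There is one attempt and no reset: what is moved stays moved. The work goes in short steps, Python scripts to look and compute and a tool call to move; the robot and the scene stay as the last step left them, time stands still between calls to the robot, and variables do not carry over. Pictures are saved under pics/ and viewed, about 8 in all and at most 12, crops included, and the job is handed in when it is done.

Besides the shell and the picture viewer there is one more tool, called after "Call:" in YAML: its name, and indented under it one key for each argument. apply_moves: Moves the arm, as the interface text tells. Its arguments: {"type":"object","properties":{"fingers":{"type":"array","items":{"type":"number"}},"dp":{"type":"array","items":{"type":"array","items":{"type":"number"}}},"yaw":{"type":"array","items":{"type":"number"}}},"required":["fingers","dp","yaw"]}

```bash
mkdir -p pics; python3 - <<'E'
from bench import *
import cv2
s=read_state(); print({k:s[k] for k in ('clock','position','ee_rot','gripper_width','contact_force')})
for n in ("top","side"):
    g=get_image(n); cv2.imwrite(f"pics/{n}0.png",g["color"]); print(n,g["mtx"],g["k1"],g["camera_from_world"])
E
```

```text
{'clock': 0.0, 'position': array([277.22356533, 559.94005676, 403.63044538]), 'ee_rot': array([ 9.73667319e-01, -2.27971059e-01, -2.02055919e-04,  1.05203093e-03]), 'gripper_width': 85.36870867807724, 'contact_force': array([-0.54466048, -0.11911708, -1.06896771])}
top [[391.5144912    0.         261.93194124]
 [  0.         391.5144912  189.43576724]
 [  0.           0.           1.        ]] -0.09801232374423731 [[ 1.35595804e-02 -9.99908035e-01 -2.44079838e-04 -4.45780939e+01]
 [-9.88710093e-01 -1.33712965e-02 -1.49243292e-01  5.63866923e+02]
 [ 1.49226303e-01  2.26500062e-03 -9.88800475e-01  1.04123359e+03]
 [ 0.00000000e+00  0.00000000e+00  0.00000000e+00  1.00000000e+00]]
side [[359.77581893   0.         254.50700316]
 [  0.         359.77581893 193.07986703]
 [  0.           0.           1.        ]] -0.11388641800847316 [[-9.83172348e-01 -1.81934595e-01 -1.64905545e-02  5.35747904e+02]
 [-1.25664557e-01  7.39075112e-01 -6.61797853e-01  1.22502688e+02]
 [ 1.32591683e-01 -6.48589071e-01 -7.49500943e-01  9.22983060e+02]
 [ 0.00000000e+00  0.00000000e+00  0.00000000e+00  1.00000000e+00]]
```

View pics/top0.png

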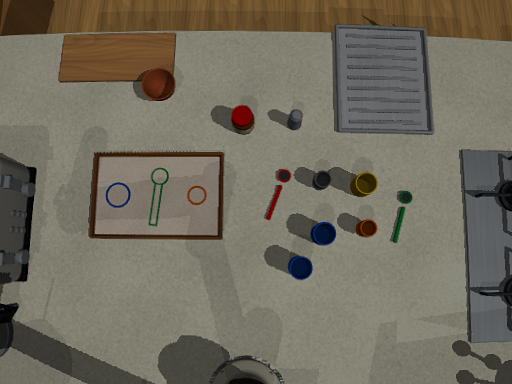

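View pics/side0.png

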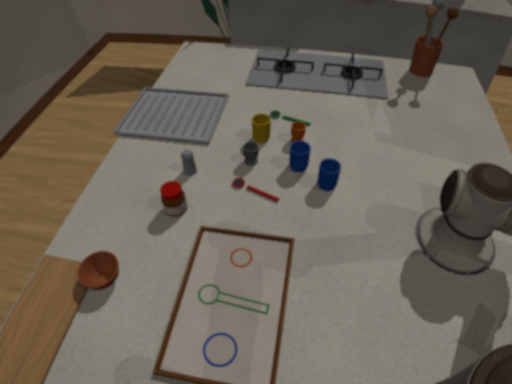

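Top view: blue ring at (118,195), green outline with bowl at (160,177) and handle down to (153,224), orange ring at (197,195). Blue cups are at (322,233) and (300,268), the orange egg cup at (367,228), and the green spoon runs from its bowl at (405,197) to its handle end at (397,240). The side view agrees on this order.

```bash
cat > h.py <<'E'
from bench import *
import cv2, numpy as np
def cast(g,px,z):
    px=np.asarray(px,float).reshape(-1,1,2)
    n=cv2.undistortPoints(px,g["mtx"],np.array([g["k1"],0,0,0.]),None,None,None)[:,0] if 0 else cv2.undistortPoints(px,g["mtx"],np.array([g["k1"],0,0,0.]))[:,0]
    T=g["camera_from_world"];R,t=T[:3,:3],T[:3,3];c=-R.T@t
    d=np.c_[n,np.ones(len(n))]@R
    return (c+d*((z-c[2])/d[:,2])[:,None])[:,:2],c
def blobs(g,h0,h1,s=110,v=40,amin=15):
    hsv=cv2.cvtColor(g["color"],cv2.COLOR_BGR2HSV)
    m=cv2.inRange(hsv,(h0,s,v),(h1,255,255))
    n,l,st,ce=cv2.connectedComponentsWithStats(m)
    return [(l==i,st[i],ce[i]) for i in range(1,n) if st[i,4]>=amin]
def pix(m): y,x=np.nonzero(m); return np.c_[x,y].astype(float)
def rim(g,m,z,r):
    p,c=cast(g,pix(m),z); u=p.mean(0)-c[:2]; u/=np.linalg.norm(u); w=np.array([-u[1],u[0]])
    a=p@u;b=p@w
    return u*(a.max()+1-r)+w*(b.min()+b.max())/2, np.ptp(b)
def jaw():
    from scipy.spatial.transform import Rotation as Ro
    s=read_state(); y=Ro.from_quat(s["ee_rot"]).as_matrix()[:,1]; return np.degrees(np.arctan2(y[1],y[0]))%180
E
python3 - <<'E'
from h import *
g=get_image("top")
for nm,h0,h1 in (("blue",105,130),("green",45,90),("orange",3,18),("red1",0,2),("red2",172,180),("yellow",20,34)):
    for m,st,ce in blobs(g,h0,h1,amin=25 if nm!="orange" else 40):
        if ce[1]<100 or ce[1]>300 or st[4]>2500: continue
        z={"blue":80,"orange":62,"yellow":80}.get(nm,5); tray=ce[0]<235
        if tray: z=8
        p,_=cast(g,pix(m),z)
        r=rim(g,m,z,24 if nm=="orange" else 31)
        print(nm,ce.round(1),st[2:5],"mean",p.mean(0).round(1),"rim",r[0].round(1),round(r[1],1),"ext mid",((p.max(0)+p.min(0))/2).round(1),np.ptp(p,0).round(1))
print(jaw(),read_state()["joints"])
E
```

```text
blue [117.9 193.9] [ 24  24 131] mean [550.8 379.3] rim [551.8 386.1] 72.0 ext mid [549.3 380.5] [67.5 70. ]
blue [322.4 233.5] [ 24  23 333] mean [ 443.4 -198. ] rim [ 445.2 -203.2] 59.7 ext mid [ 444.9 -201. ] [58. 61.]
blue [299.1 266.9] [ 24  24 365] mean [ 356.  -136.5] rim [ 354.7 -139.9] 59.1 ext mid [ 354.6 -140.2] [59.3 60.1]
green [157.5 192.4] [ 20  58 171] mean [557.4 263.2] rim [553.7 279.6] 159.5 ext mid [545.9 259.9] [165.3  50.2]
green [405.3 196.6] [12 13 63] mean [ 554.6 -452.2] rim [ 550.5 -441.9] 35.7 ext mid [ 553.6 -452.8] [35.1 33.3]
green [398.8 224.1] [ 12  36 128] mean [ 475.1 -429.9] rim [ 473.4 -425.4] 94.3 ext mid [ 474.2 -429.4] [100.4  35.2]
orange [247.7 124. ] [17 17 73] mean [746.    5.4] rim [752.6  12.7] 47.7 ext mid [754.8  12.8] [47.  44.5]
orange [155.3 190.5] [ 134   87 1518] mean [563.6 271.5] rim [644.2 446.3] 396.1 ext mid [551.5 266.6] [252.8 383. ]
orange [196.1 195.1] [ 20  19 122] mean [550.8 151. ] rim [554. 154.] 55.5 ext mid [551. 150.] [52.2 54.9]
orange [366.1 228. ] [ 21  18 291] mean [ 460.1 -319.6] rim [ 461.6 -325.3] 46.8 ext mid [ 461.4 -319.3] [46.  55.1]
red1 [241.6 115.3] [ 20  21 330] mean [791.1  26.3] rim [792.7  26.9] 58.7 ext mid [792.2  26.7] [62.2 56.8]
red1 [283.7 175.7] [13 12 54] mean [611.  -99.1] rim [600.1 -96.2] 34.8 ext mid [611.5 -99.9] [32.5 34.6]
red1 [273.8 202.1] [ 15  35 132] mean [534.1 -71.2] rim [555.6 -76.6] 19.7 ext mid [534.6 -71.8] [98.1 39.2]
yellow [363.6 184.2] [ 28  25 485] mean [ 576.7 -310.7] rim [ 581.7 -317.5] 60.3 ext mid [ 577.4 -310.5] [66.  74.3]
63.646277636722544 [ 1.36958887e+00  3.85393522e-01  6.95970570e-03 -3.29079908e-04
 -1.19398264e+00 -2.58630338e-01]
```

Call:
apply_moves:
  fingers: [0, 0, 0, 0, 0, 0, 0, 0, 0, 0]
  dp:
    - [16.7, -76.2, -10]
    - [16.7, -76.2, -10]
    - [16.7, -76.2, -10]
    - [16.7, -76.2, -10]
    - [16.7, -76.2, -10]
    - [16.7, -76.2, -10]
    - [16.7, -76.2, -10]
    - [16.7, -76.2, -10]
    - [16.7, -76.2, -10]
    - [16.7, -76.2, -10]
  yaw: [0, 0, 0, 0, 0, 0, 0, 0, 0, 0]

```text
clock: 1.15
position: [383.1, 73.7, 340.6]
ee_rot: [0.974, -0.227, 0.0, 0.0]
contact_force: [1.1, -0.1, 0.4]
gripper_width: 85.7
```

```bash
python3 - <<'E'
from h import *
im=cv2.imread("pics/top0.png"); g=get_image("top"); g["color"]=im
pts=np.vstack([pix(m) for m,st,ce in blobs(g,45,90,s=60,v=40,amin=3) if 130<ce[0]<185 and 150<ce[1]<240])
p,_=cast(g,pts,8)
u=np.array([1,-.15]);u/=np.linalg.norm(u)
for k in range(4):
    w=np.array([-u[1],u[0]]);a=p@u
    b=p[a>a.max()-40]; c=p[a<a.max()-60]
    (bc,br)=cv2.minEnclosingCircle(b.astype(np.float32)); bc=np.array(bc)
    r=cv2.minAreaRect(c.astype(np.float32)); hc=np.array(r[0])
    u=bc-hc;d=np.linalg.norm(u);u/=d
print(len(p),"len",np.ptp(a),"bowl",bc,br,"handle",r,"ang",np.degrees(np.arctan2(u[1],u[0])))
print("origin via bowl",bc-55*u,"via length",u*(a.max()+a.min()+6)/2+w*np.dot(bc,w))
s=read_state();print(s["position"],jaw(),s["joints"].round(2))
E
```

```text
268 len 167.85760979275216 bowl [605.86901855 260.25354004] 26.15518569946289 handle ((515.4317016601562, 268.8394470214844), (25.696014404296875, 106.94255065917969), 84.90153503417969) ang -5.423272442856841
origin via bowl [551.11521739 265.45173764] via length [548.6879315  265.68217848]
[382.74640902  68.39688396 339.10063012] 63.239479871887525 [ 0.6   0.04 -0.63  0.   -0.91  0.5 ]
```

Call:
apply_moves:
  fingers: [0, 0, 0, 0, 0, 0, 0, 0, 0, 0]
  dp:
    - [6.2, -27.1, -3.9]
    - [6.2, -27.1, -3.9]
    - [6.2, -27.1, -3.9]
    - [6.2, -27.1, -3.9]
    - [6.2, -27.1, -3.9]
    - [6.2, -27.1, -3.9]
    - [6.2, -27.1, -3.9]
    - [6.2, -27.1, -3.9]
    - [6.2, -27.1, -3.9]
    - [6.2, -27.1, -3.9]
  yaw: [0, 0, 0, 0, 0, 0, 0, 0, 0, 0]

```text
clock: 2.2
position: [444.6, -201.6, 300.5]
ee_rot: [0.973, -0.231, -0.002, 0.003]
contact_force: [-0.7, -0.4, -0.2]
gripper_width: 85.2
```

```bash
python3 - <<'E'
from h import *
s=read_state();print(s["position"],jaw(),s["joints"].round(2))
ims=[]
for n in ("top","side"):
    g=get_image(n); ims.append(g["color"])
cv2.imwrite("pics/c1.png",np.hstack([cv2.resize(ims[0][130:330,220:420],None,fx=2,fy=2),cv2.resize(ims[1][60:260,200:400],None,fx=2,fy=2)]))
E
```

```text
[ 444.63343481 -201.57034488  300.45042104] 63.34618682773204 [-0.09  0.26 -0.47  0.01 -0.84  1.19]
```

View pics/c1.png

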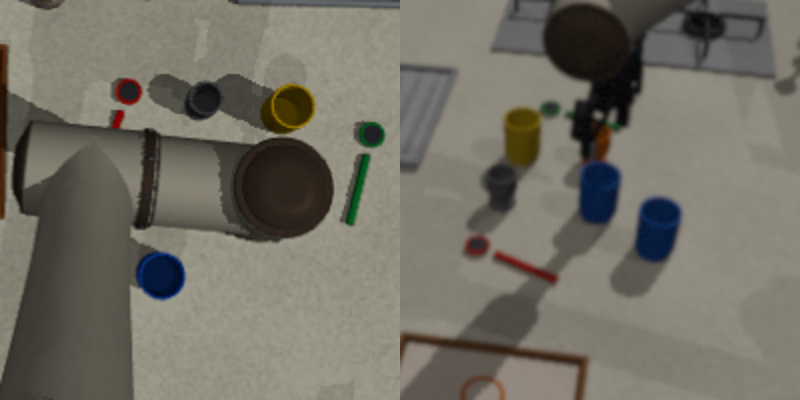

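Top crop: the wrist hides the target cup. The side crop shows the open gripper at about (600,120), behind and above the blue cup at (598,193). I'll check that this fits the projected tool point.

```bash
python3 - <<'E'
from h import *
g=get_image("side");T=g["camera_from_world"]
P=np.array([[444.6,-201.6,127],[444.6,-201.6,80],[444.6,-201.6,0],[445,-202,300]],float)
q=cv2.projectPoints(P,cv2.Rodrigues(T[:3,:3])[0],T[:3,3],g["mtx"],np.array([g["k1"],0,0,0.]))[0][:,0]
print(((q-[200,60])*2+[400,0]).round())
E
```

```text
[[603. 149.]
 [600. 174.]
 [596. 213.]
 [613.  41.]]
```

Call:
apply_moves:
  fingers: [0, 0, 0, 0, 0, 0.6, 0.6, 0.6, 0.6, 0.6]
  dp:
    - [0, -0.1, -4]
    - [0, -0.1, -8]
    - [0, -0.1, -10.2]
    - [0, -0.1, -10.2]
    - [0, -0.1, -10.2]
    - [0, -0.1, -10.2]
    - [0, -0.1, -10.2]
    - [0, -0.1, -10.2]
    - [0, -0.1, -10.2]
    - [0, -0.1, -10.2]
  yaw: [0, 0, 0, 0, 0, 0, 0, 0, 0, 0]

```text
clock: 3.35
position: [445.5, -202.6, 200.5]
ee_rot: [0.973, -0.23, 0.001, 0.002]
contact_force: [-0.5, 0.6, 5.3]
gripper_width: 60.8
```

Call:
apply_moves:
  fingers: [0.6, 0.6, 0.6, 0.6, 0.6, 0.6, 0.6, 0.6, 0.6, 0.6]
  dp:
    - [0, 0, 3]
    - [0, 0, 7]
    - [0, 0, 11]
    - [0.9, 5, 11]
    - [1.8, 10, 11]
    - [2.7, 15, 11]
    - [3.6, 20, 11]
    - [4.5, 25, 11]
    - [5.4, 30, 11]
    - [6.3, 35, 11]
  yaw: [0, 0, 0, 0, 0, 0, 0, 0, 0, 0]

```text
clock: 4.35
position: [507.1, 143.8, 311.7]
ee_rot: [0.973, -0.23, 0.001, 0.002]
contact_force: [1.2, -0.6, -2.2]
gripper_width: 60.5
```

Call:
apply_moves:
  fingers: [0.6, 0.6, 0.6, 0.6, 0.6, 0.6, 0.6, 0.6, 0.6, 0.6]
  dp:
    - [0.9, 5, 0]
    - [1.8, 10, 0]
    - [2.7, 14, 0]
    - [3.5, 18, 0]
    - [4, 21, 0]
    - [4.4, 23.6, 0]
    - [4.4, 23.6, -2]
    - [4.4, 23.6, -4]
    - [4.4, 23.6, -6]
    - [4.4, 23.6, -6]
  yaw: [0, 0, 0, 0, 0, 0, 0, 0, 0, 0]

```text
clock: 5.35
position: [550.0, 378.9, 248.9]
ee_rot: [0.973, -0.231, -0.001, 0.004]
contact_force: [-0.9, 0.0, -3.0]
gripper_width: 60.7
```

```bash
python3 - <<'E'
from h import *
s=read_state();print(s["position"],jaw(),s["joints"].round(2))
g=get_image("side"); cv2.imwrite("pics/s2.png",cv2.resize(g["color"][180:384,120:380],None,fx=2.5,fy=2.5))
for m,st,ce in blobs(g,105,130,s=110,amin=60): print(ce,st)
E
```

```text
[549.99704434 378.89895266 248.89313186] 63.33072061232153 [ 0.85  0.59 -0.06  0.   -0.92  0.26]
[328.15192308 173.93846154] [318 159  22  31 520]
```

View pics/s2.png

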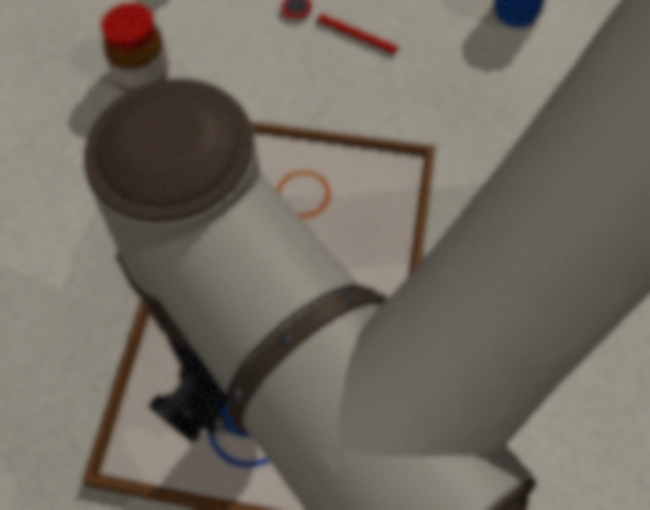

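The cup hangs over the blue ring at (240,440), partly hidden by the arm. I'll lower it, release and rise.

Call:
apply_moves:
  fingers: [0.6, 0.6, 0.6, 0.6, 0, 0, 0, 0, 0, 0]
  dp:
    - [0.1, 0.1, -2]
    - [0.1, 0.1, -3.5]
    - [0.1, 0.1, -4]
    - [0.1, 0.1, -4]
    - [0.1, 0.1, -4]
    - [0.1, 0.1, -4]
    - [0.1, 0.1, -4]
    - [0.1, 0.1, -4]
    - [0.1, 0.1, -1]
    - [0.1, 0.1, 3]
  yaw: [0, 0, 0, 0, 0, 0, 0, 0, 0, 0]

```text
clock: 6.4
position: [551.2, 379.9, 279.3]
ee_rot: [0.973, -0.23, -0.001, 0.005]
contact_force: [0.4, -0.2, 1.0]
gripper_width: 85.2
```

Call:
apply_moves:
  fingers: [0, 0, 0, 0, 0, 0, 0, 0, 0, 0]
  dp:
    - [0, 0, 3]
    - [-9, -70.3, 3]
    - [-9, -70.3, 3]
    - [-9, -70.3, 3]
    - [-9, -70.3, 3]
    - [-9, -70.3, 3]
    - [-9, -70.3, 3]
    - [-9, -70.3, 3]
    - [-9, -70.3, 3]
    - [-9, -70.3, 3]
  yaw: [0, 0, 0, 0, 0, 0, 0, 0, 0, 0]

```text
clock: 7.4
position: [493.4, -68.3, 310.0]
ee_rot: [0.973, -0.23, -0.001, 0.005]
contact_force: [0.7, -0.3, -0.1]
gripper_width: 85.7
```

```bash
python3 - <<'E'
from h import *
s=read_state();print(s["position"],jaw(),s["joints"].round(2))
g=get_image("top")
for m,st,ce in blobs(g,105,130,amin=100):
    print("blue",ce,st,rim(g,m,88,31))
for m,st,ce in blobs(g,3,18,amin=100):
    if 300<ce[0]<420:print("or",ce,st,rim(g,m,62,24))
E
```

```text
[493.40133834 -68.25848131 309.99509645] 63.39380111303133 [ 0.19  0.27 -0.44  0.01 -0.87  0.91]
blue [116.56962025 193.7164557 ] [ 97 179  33  28 395] (array([549.24230953, 378.66069058]), np.float64(66.79276158540756))
blue [299.64563107 267.17961165] [288 256  25  24 412] (array([ 355.18414164, -138.96202272]), np.float64(58.623386025146715))
or [366.17391304 227.99331104] [356 219  21  18 299] (array([ 461.48368465, -324.70918519]), np.float64(46.81489858128441))
```

Call:
apply_moves:
  fingers: [0, 0, 0, 0, 0, 0, 0, 0, 0, 0]
  dp:
    - [-0.6, -5, 0]
    - [-1.2, -10, 0]
    - [-1.8, -15, 0]
    - [-2.4, -20, 0]
    - [-3.2, -25.5, 0]
    - [-3.2, -25.5, -1]
    - [-3.2, -25.5, -3]
    - [-3.2, -25.5, -5]
    - [-3.2, -25.5, -5]
    - [-3.2, -25.5, -5]
  yaw: [0, 0, 0, 0, 0, 0, 0, 0, 0, 0]

```text
clock: 8.45
position: [460.1, -327.9, 259.8]
ee_rot: [0.973, -0.233, -0.002, 0.006]
contact_force: [1.1, 0.1, 0.4]
gripper_width: 85.6
```

Call:
apply_moves:
  fingers: [0, 0, 0, 0, 0, 0.7, 0.7, 0.7, 0.7, 0.7]
  dp:
    - [0.1, 0.4, 0]
    - [0.1, 0.4, -2]
    - [0.1, 0.4, -5]
    - [0.1, 0.4, -6.5]
    - [0.1, 0.4, -6.5]
    - [0.1, 0.4, -6.5]
    - [0.1, 0.4, -6.5]
    - [0.1, 0.4, -6.5]
    - [0.1, 0.4, -6.5]
    - [0.1, 0.4, -6.5]
  yaw: [0, 0, 0, 0, 0, 0, 0, 0, 0, 0]

```text
clock: 9.45
position: [461.8, -324.0, 196.7]
ee_rot: [0.973, -0.232, -0.0, 0.006]
contact_force: [-0.5, 2.2, 6.8]
gripper_width: 45.1
```

Call:
apply_moves:
  fingers: [0.7, 0.7, 0.7, 0.7, 0.7]
  dp:
    - [0, 0, 0]
    - [0, 0, 0]
    - [0, 0, 1]
    - [0, 0, 3]
    - [0, 0, 3]
  yaw: [0, 0, 0, 0, 0]

```text
clock: 9.95
position: [462.8, -324.5, 229.5]
ee_rot: [0.973, -0.232, 0.002, 0.007]
contact_force: [0.8, -0.2, -0.1]
gripper_width: 45.4
```

```bash
python3 - <<'E'
from h import *
s=read_state();print(s["position"],s["gripper_width"],s["contact_force"])
g=get_image("side"); cv2.imwrite("pics/s3.png",cv2.resize(g["color"][70:190,220:360],None,fx=4,fy=4))
E
```

```text
[ 462.7927483  -324.45311638  229.49007082] 45.411591247266585 [ 0.84505688 -0.21626301 -0.07895531]
```

View pics/s3.png

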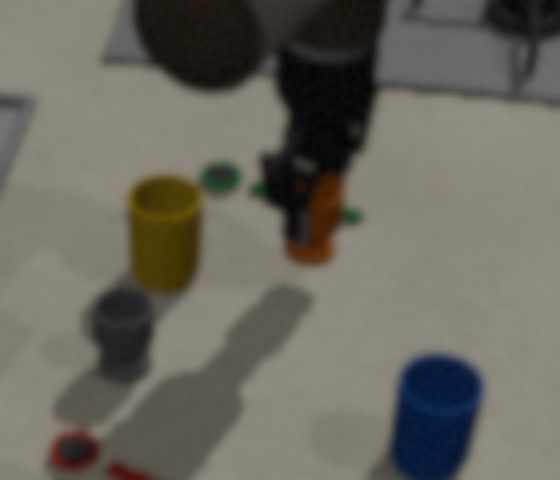

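The egg cup appears to be held upright between the fingers, at (315,220); the neighbouring pieces have not moved. I'll carry it to the orange ring.

Call:
apply_moves:
  fingers: [0.7, 0.7, 0.7, 0.7, 0.7, 0.7, 0.7, 0.7, 0.7, 0.7]
  dp:
    - [0, 0, 4]
    - [0, 0, 8]
    - [0.8, 4.5, 8]
    - [1.7, 9, 8]
    - [2.5, 13.5, 8]
    - [3.3, 18, 8]
    - [4.2, 22.5, 8]
    - [5, 27, 8]
    - [5.8, 31.5, 8]
    - [6.4, 34.5, 8]
  yaw: [0, 0, 0, 0, 0, 0, 0, 0, 0, 0]

```text
clock: 11.0
position: [526.2, 23.4, 307.6]
ee_rot: [0.973, -0.232, 0.001, 0.007]
contact_force: [1.2, -0.7, -0.0]
gripper_width: 45.1
```

```bash
python3 - <<'E'
from h import *
s=read_state();print(s["position"],s["gripper_width"],s["contact_force"])
g=get_image("side"); T=g["camera_from_world"]
x,y,z=s["position"]
q=cv2.projectPoints(np.array([[x,y,z-197],[x,y,z-197+62]]),cv2.Rodrigues(T[:3,:3])[0],T[:3,3],g["mtx"],np.array([g["k1"],0,0,0.]))[0][:,0]
print("foot,rim centres expected",q)
a,b=(q[1]-[60,80]).clip(0).astype(int); cv2.imwrite("pics/s4.png",cv2.resize(g["color"][b:b+160,a:a+130],None,fx=3.5,fy=3.5)); print(a,b, (q-[a,b])*3.5)
E
```

```text
[526.15415971  23.37564473 307.6165892 ] 45.087459778140854 [ 1.18426165 -0.67757329 -0.01410588]
foot,rim centres expected [[259.48151479 193.26254811]
 [259.31913809 175.87351978]]
199 95 [[211.68530177 343.91891837]
 [211.11698332 283.05731923]]
```

View pics/s4.png

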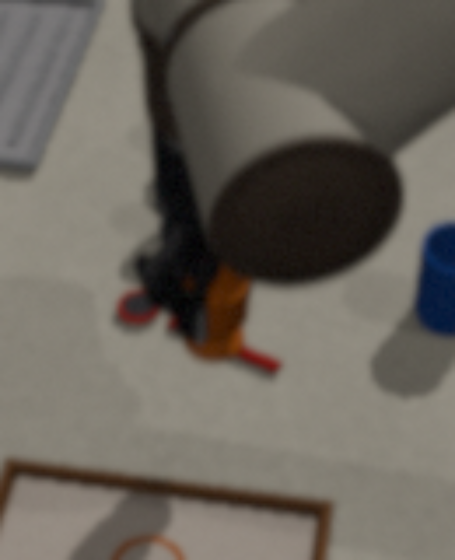

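The egg cup is lifted and upright. Its foot is at (216,345) and I expected (212,344), so it is well centred in the grip.

Call:
apply_moves:
  fingers: [0.7, 0.7, 0.7, 0.7, 0.7, 0.7, 0.7, 0.7, 0.7, 0.7]
  dp:
    - [0.8, 4.5, 0]
    - [1.7, 8.5, 0]
    - [2.5, 11.5, 0]
    - [2.5, 12.7, 0]
    - [2.5, 12.7, -2]
    - [2.5, 12.7, -4.5]
    - [2.5, 12.7, -6.5]
    - [2.5, 12.7, -8]
    - [2.5, 12.7, -8]
    - [2.5, 12.7, -8]
  yaw: [0, 0, 0, 0, 0, 0, 0, 0, 0, 0]

```text
clock: 12.05
position: [552.3, 152.5, 227.7]
ee_rot: [0.973, -0.23, 0.002, 0.006]
contact_force: [0.1, -0.3, -1.8]
gripper_width: 45.3
```

Call:
apply_moves:
  fingers: [0.7, 0.7, 0.7, 0.7, 0, 0, 0, 0, 0, 0]
  dp:
    - [-0.1, -0.2, -1]
    - [-0.1, -0.2, -2]
    - [-0.1, -0.2, -2.3]
    - [-0.1, -0.2, -2.3]
    - [-0.1, -0.2, -2.3]
    - [-0.1, -0.2, -2.3]
    - [-0.1, -0.2, -2.3]
    - [-0.1, -0.2, -2.3]
    - [-0.1, -0.2, 1]
    - [-0.1, -0.2, 5]
  yaw: [0, 0, 0, 0, 0, 0, 0, 0, 0, 0]

```text
clock: 13.05
position: [550.8, 150.3, 276.6]
ee_rot: [0.973, -0.23, -0.0, 0.008]
contact_force: [1.0, 0.7, 0.5]
gripper_width: 85.4
```

Call:
apply_moves:
  fingers: [0, 0, 0, 0, 0, 0, 0, 0, 0, 0]
  dp:
    - [0, 0, 3]
    - [-5, -58.7, 3]
    - [-5, -58.7, 3]
    - [-5, -58.7, 3]
    - [-5, -58.7, 3]
    - [-5, -58.7, 3]
    - [-5, -58.7, 3]
    - [-5, -58.7, 3]
    - [-5, -58.7, 3]
    - [-5, -58.7, 3]
  yaw: [0, 2, 4, 6, 8, 10.5, 10.5, 10.5, 10.5, 10.5]

```text
clock: 14.05
position: [512.2, -300.1, 306.7]
ee_rot: [0.99, -0.14, 0.001, 0.008]
contact_force: [1.5, -0.4, 0.0]
gripper_width: 85.6
```

```bash
python3 - <<'E'
from h import *
s=read_state();print(s["position"],jaw(),s["joints"].round(2))
g=get_image("top")
for m,st,ce in blobs(g,3,18,amin=60):
    if 170<ce[0]<225:print("or",ce,st,rim(g,m,70,24),rim(g,m,70,24))
for m,st,ce in blobs(g,45,90,amin=25):
    if ce[0]>350: print("green",ce,cast(g,pix(m),5)[0].mean(0))
E
```

```text
[ 512.15573258 -300.06861545  306.67607135] 73.85490340835882 [-0.25  0.42 -0.22  0.02 -0.94  1.53]
or [195.35798817 193.89349112] [185 184  21  21 338] (array([549.90467422, 148.40966217]), np.float64(51.98101909697965)) (array([549.90467422, 148.40966217]), np.float64(51.98101909697965))
green [397.48076923 228.74038462] [ 461.75954167 -425.75860615]
```

Call:
apply_moves:
  fingers: [0, 0.4, 0.7, 0.7, 0.7, 0.7, 0.7, 0.7, 0.7, 0.7]
  dp:
    - [-0.4, -5, 0]
    - [-0.8, -9.5, 0]
    - [-1.1, -12.5, 0]
    - [-1.1, -13.7, -1]
    - [-1.1, -13.7, -4]
    - [-1.1, -13.7, -7]
    - [-1.1, -13.7, -9]
    - [-1.1, -13.7, -10]
    - [-1.1, -13.7, -10]
    - [-1.1, -13.7, -10]
  yaw: [0.4, 0.4, 0.4, 0.4, 0.4, 0.4, 0.4, 0.4, 0.4, 0.4]

```text
clock: 15.1
position: [501.0, -442.8, 207.3]
ee_rot: [0.99, -0.139, 0.001, 0.01]
contact_force: [1.0, 0.3, -0.0]
gripper_width: 25.8
```

```bash
python3 - <<'E'
from h import *
s=read_state();print(s["position"],jaw(),s["gripper_width"])
g=get_image("side"); T=g["camera_from_world"]
x,y,z=s["position"]
q=cv2.projectPoints(np.array([[x,y,z-173],[x,y,4.5],[501.5,-437,4.5],[554.5,-452,4.5]]),cv2.Rodrigues(T[:3,:3])[0],T[:3,3],g["mtx"],np.array([g["k1"],0,0,0.]))[0][:,0]
a,b=240,70; cv2.imwrite("pics/s5.png",cv2.resize(g["color"][b:b+100,a:a+110],None,fx=5,fy=5)); print((q-[a,b])*5)
E
```

```text
[ 501.0093225  -442.77162355  207.29869043] 73.98628116495706 25.848035302863856
[[248.36620188 200.80771701]
 [246.14941514 235.35080568]
 [244.52046854 240.11281417]
 [173.6577088  220.27569422]]
```

View pics/s5.png

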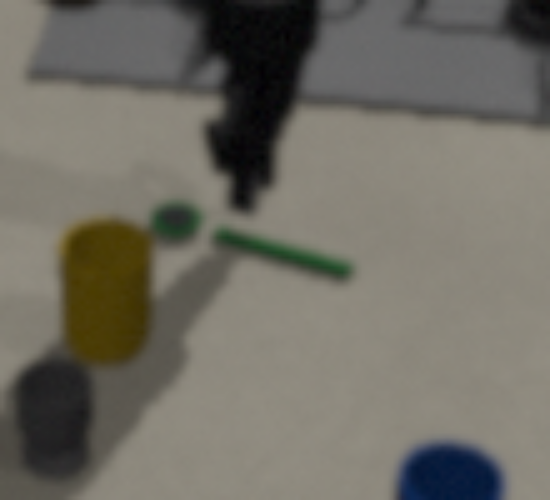

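Side crop: the closed-down gripper tip is at (243,205), above the handle. The spoon bowl at (176,220) matches its predicted (174,220).

Call:
apply_moves:
  fingers: [0.55, 0.55, 0.55, 0.55, 0.55, 0.55, 0.55]
  dp:
    - [0, 0.55, 0]
    - [0, 0.55, 0]
    - [0, 0.55, 0]
    - [0, 0.55, -1]
    - [0, 0.55, -2]
    - [0, 0.55, -2.6]
    - [0, 0.55, -2.6]
  yaw: [0.3, 0.3, 0.3, 0.3, 0.3, 0.3, 0.3]

```text
clock: 15.85
position: [500.5, -437.2, 179.8]
ee_rot: [0.991, -0.137, 0.0, 0.009]
contact_force: [-0.3, -0.4, -0.6]
gripper_width: 38.5
```

Call:
apply_moves:
  fingers: [0.55, 0.55, 1, 1, 1, 1, 1, 1]
  dp:
    - [0, 0, -0.45]
    - [0, 0, -0.45]
    - [0, 0, -0.45]
    - [0, 0, -0.45]
    - [0, 0, -0.45]
    - [0, 0, -0.45]
    - [0, 0, -0.45]
    - [0, 0, -0.45]
  yaw: [0, 0, 0, 0, 0, 0, 0, 0]

```text
clock: 16.65
position: [500.7, -437.2, 175.7]
ee_rot: [0.991, -0.137, 0.001, 0.009]
contact_force: [-0.5, 1.1, 2.1]
gripper_width: 9.4
```

Call:
apply_moves:
  fingers: [1, 1, 1, 1, 1, 1, 1, 1, 1, 1]
  dp:
    - [0, 0, 2]
    - [0, 0, 5]
    - [0, 0, 9]
    - [0, 0, 12]
    - [0.3, 4, 12]
    - [0.6, 8, 12]
    - [0.9, 12, 12]
    - [1.2, 16, 12]
    - [1.5, 20, 12]
    - [1.8, 24, 12]
  yaw: [0, 0, 0, 0, 1.5, 3, 4.5, 6, 7.5, 9]

```text
clock: 17.65
position: [518.3, -195.7, 295.5]
ee_rot: [0.998, -0.058, 0.001, 0.009]
contact_force: [0.6, 0.1, -0.8]
gripper_width: 9.7
```

```bash
python3 - <<'E'
from h import *
s=read_state();print(s["position"],jaw(),s["gripper_width"])
x,y,z=s["position"]
g=get_image("side"); h=z-171
T=g["camera_from_world"]
q=cv2.projectPoints(np.array([[x,y,h]]),cv2.Rodrigues(T[:3,:3])[0],T[:3,3],g["mtx"],np.array([g["k1"],0,0,0.]))[0][0,0]
for m,st,ce in blobs(g,45,90,amin=15):
    if np.linalg.norm(ce-q)<80: print("green",ce,st,cast(g,pix(m),h)[0].mean(0))
a,b=(q-[70,60]).astype(int); cv2.imwrite("pics/s6.png",cv2.resize(g["color"][b:b+120,a:a+140],None,fx=4,fy=4)); print((q-[a,b])*4,a,b)
E
```

```text
[ 518.30549967 -195.68380695  295.50148962] 83.30973678787491 9.705721953250654
green [258.96153846 130.03846154] [253 126  11   7  26] [ 567.56598023 -204.69316163]
[281.54593063 243.03715036] 205 73
```

View pics/s6.png

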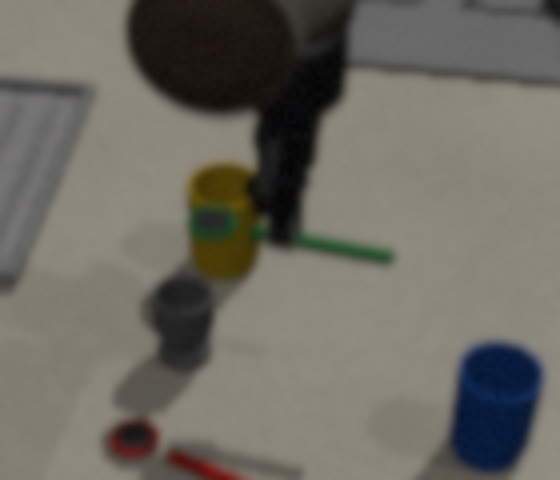

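The spoon is held level, with its bowl at (212,222) and handle end at (392,257). The other pieces look undisturbed.

Call:
apply_moves:
  fingers: [1, 1, 1, 1, 1, 1, 1, 1, 1, 1]
  dp:
    - [0.3, 4, 0]
    - [0.7, 8.5, 0]
    - [1, 13, 0]
    - [1.3, 17.5, 0]
    - [1.7, 22, 0]
    - [2.1, 26.5, 0]
    - [2.5, 31, 0]
    - [2.9, 35.5, 0]
    - [3.2, 40, 0]
    - [3.4, 43, 0]
  yaw: [0, 0.5, 1, 1.3, 1.3, 1.3, 1.3, 1.3, 1.3, 1.3]

```text
clock: 18.7
position: [552.4, 241.1, 295.3]
ee_rot: [0.999, -0.044, 0.001, 0.008]
contact_force: [0.4, -0.8, 0.6]
gripper_width: 9.5
```

Call:
apply_moves:
  fingers: [1, 1, 1, 1, 1, 1, 1, 1, 1, 1]
  dp:
    - [0.1, 2, 0]
    - [0.1, 2.45, 0]
    - [0.1, 2.45, 0]
    - [0.1, 2.45, -3]
    - [0.1, 2.45, -6]
    - [0.1, 2.45, -8]
    - [0.1, 2.45, -9.5]
    - [0.1, 2.45, -10]
    - [0.1, 2.45, -10]
    - [0.1, 2.45, -10]
  yaw: [-0.3, -0.3, -0.3, -0.3, -0.3, -0.3, -0.3, -0.3, -0.3, -0.3]

```text
clock: 19.7
position: [553.8, 265.3, 196.2]
ee_rot: [0.999, -0.047, 0.002, 0.008]
contact_force: [0.5, 0.1, -1.2]
gripper_width: 9.7
```

```bash
python3 - <<'E'
from h import *
s=read_state();print(s["position"],jaw(),s["gripper_width"])
g=get_image("side"); cv2.imwrite("pics/s7.png",cv2.resize(g["color"][210:384,150:320],None,fx=3.4,fy=3.4))
E
```

```text
[553.75562467 265.26338682 196.18764887] 84.66533461530535 9.706795844345555
```

View pics/s7.png

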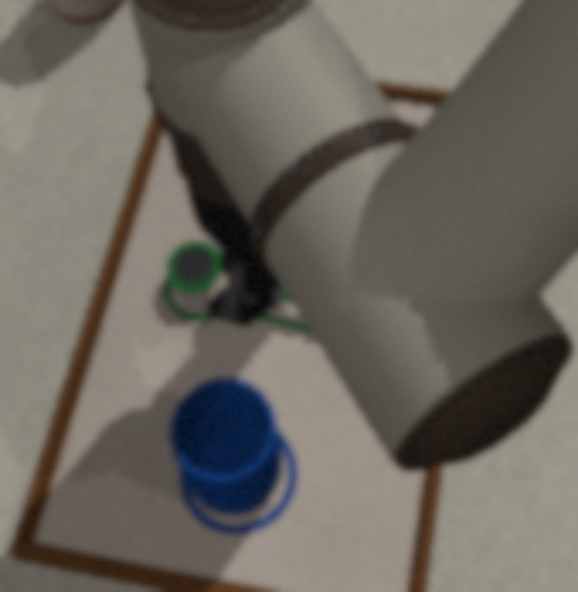

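```bash
python3 - <<'E'
from h import *
s0=cv2.imread("pics/side0.png")
g=get_image("side")
for z in (20,25,30): print(z,cast(g,[[193/3.4+150,267/3.4+210]],z)[0])
h={**g,"color":s0}
for m,st,ce in blobs(h,45,90,s=60,amin=20):
    if 190<ce[0]<275 and 270<ce[1]<330:
        p,_=cast(h,pix(m),8);print("mark green",ce,(p.max(0)+p.min(0))/2,p.max(0),p.min(0), p[p[:,0]>575].mean(0))
E
```

```text
20 [[609.79962837 254.58678401]]
25 [[608.55204494 256.89077474]]
30 [[607.30446152 259.19476547]]
mark green [218.19047619 290.66666667] [586.54255027 247.64806838] [600.61808329 257.80464031] [572.46701726 237.49149645] [586.18364382 249.03985911]
mark green [234.76  304.464] [546.45807086 270.35790362] [629.32268801 285.06295857] [463.59345372 255.65284867] [603.59123181 274.63179495]
mark green [242.68 298.32] [525.42120889 257.83715341] [553.00332901 260.86089789] [497.83908877 254.81340894] [nan nan]<stdin>:8: RuntimeWarning: Mean of empty slice.
  ret = um.true_divide(
```

Spoon bowl is at about (608.5,257), against the printed bowl at (606,260). The cup stands within its ring. I'll lower the spoon and release it.

Call:
apply_moves:
  fingers: [1, 1, 1, 1, 0.55, 0.55, 0.55, 0.55, 0.55, 0.55]
  dp:
    - [-0.3, 0.1, -0.6]
    - [-0.3, 0.1, -1]
    - [-0.3, 0.1, -1.2]
    - [-0.3, 0.1, -1.2]
    - [-0.3, 0.1, -1.2]
    - [-0.3, 0.1, -1.2]
    - [-0.3, 0.1, -1.2]
    - [-0.3, 0.1, 0]
    - [-0.3, 0.1, 3]
    - [-0.3, 0.1, 7]
  yaw: [0, 0, 0, 0, 0, 0, 0, 0, 0, 0]

```text
clock: 20.8
position: [550.3, 266.2, 266.4]
ee_rot: [0.999, -0.046, 0.001, 0.009]
contact_force: [0.9, 0.2, 0.1]
gripper_width: 38.4
```

Call:
apply_moves:
  fingers: [0.55, 0.55, 0.55, 0.55, 0.55, 0.55, 0.55, 0.55, 0.55, 0.55]
  dp:
    - [0, 0, 5]
    - [-4, -5, 5]
    - [-7, -10, 5]
    - [-10, -14, 5]
    - [-13, -18, 5]
    - [-15, -22, 5]
    - [-16, -26, 5]
    - [-17, -30, 5]
    - [-17, -33, 5]
    - [-17, -33, 5]
  yaw: [0, 0, 0, 0, 0, 0, 0, 0, 0, 0]

```text
clock: 21.8
position: [379.3, -66.3, 317.5]
ee_rot: [0.999, -0.049, 0.001, 0.009]
contact_force: [0.3, -0.1, 0.4]
gripper_width: 38.4
```

```bash
python3 - <<'E'
from h import *
s=read_state();print(s["clock"],s["position"],s["gripper_width"])
g=get_image("top"); f=get_image("side")
cv2.imwrite("pics/e.png",np.hstack([cv2.resize(g["color"][145:245,85:235],(525,350)),cv2.resize(f["color"][215:384,145:275],(269,350))]))
for nm,a,b in (("blue",105,130),("green",45,90),("orange",3,18)):
    for m,st,ce in blobs(g,a,b,amin=25):
        if 95<ce[0]<225 and 155<ce[1]<235 and st[4]<1000:
            z={"blue":88,"green":14,"orange":70}[nm]; p,_=cast(g,pix(m),z)
            print(nm,ce,st,p.mean(0),rim(g,m,z,24 if nm=="orange" else 31))
            if nm=="green": d=p-p.mean(0);v=np.linalg.svd(d,full_matrices=False)[2][0];print(np.degrees(np.arctan(v[1]/v[0])))
E
```

```text
21.8 [379.32439426 -66.28597375 317.45254078] 38.39626109800123
blue [111.82627119 191.09957627] [ 97 179  33  28 472] [547.5926556  366.43178756] (array([549.75065777, 379.64725859]), np.float64(66.79775205344993))
green [157.20711974 190.9579288 ] [149 168  20  58 309] [560.54572003 262.54402868] (array([553.17235622, 278.15987392]), np.float64(158.25038793725867))
-5.707970991318649
orange [170.6347032  164.76484018] [ 94 152 130  72 876] [625.78239046 215.55049754] (array([713.65885093, 349.6633821 ]), np.float64(286.26391379220536))
orange [195.3768546  193.90801187] [185 184  21  21 337] [545.63285995 142.480874  ] (array([549.76416675, 148.52002196]), np.float64(52.338532562436114))
```

View pics/e.png

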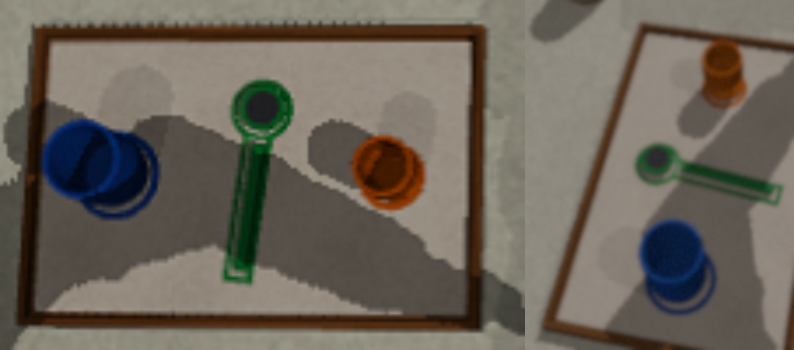

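Final view: the cup at (95,165) stands in the blue ring, the egg cup at (388,172) in the orange ring, and the spoon lies inside its outline, bowl on bowl at (262,108). I'll check that the bystanders have not moved, then hand in.

```bash
python3 - <<'E'
from h import *
g=get_image("top");o={**g,"color":cv2.imread("pics/top0.png")}
d=cv2.absdiff(g["color"],o["color"]).max(2)
for nm,(x,y) in dict(red=(273,202),redbowl=(284,176),grey=(322,180),yellow=(364,184),jam=(242,117),salt=(295,119)).items():
    b=o["color"][y-9:y+9,x-9:x+9]; r=cv2.matchTemplate(g["color"][y-20:y+20,x-20:x+20],b,cv2.TM_CCOEFF_NORMED)
    _,v,_,l=cv2.minMaxLoc(r); print(nm,round(v,2),"shift px",l[0]-11,l[1]-11)
print(read_state()["joint_vel"].round(3)); job_done()
E
```

```text
red 1.0 shift px 0 0
redbowl 1.0 shift px 0 0
grey 1.0 shift px 0 0
yellow 1.0 shift px 0 0
jam 1.0 shift px 0 0
salt 0.99 shift px 0 0
[ 0.024  0.009 -0.002  0.     0.002  0.005]
the job is handed in; nothing more can be done
```

The tray is laid and the job is handed in, at about 22 s on the robot's clock. The hand-in gives no verdict, so the figures below are my own camera measurements, with the calibration good to about 2 mm.

- **Blue cup:** I took the one farther from the base (488 mm against 381 mm). It stands upright within about 4 mm of its ring's centre. The top view mixes its rim with the ring, so this is the least exact figure.
- **Orange egg cup:** it stands upright about 2–3 mm from its ring's centre.
- **Green spoon:** it lies flat on its outline, bowl on bowl and within about 1° of its line. By eye it sits about 5 mm towards the bowl end, inside the 18 mm limit.
- **Other things:** the red spoon, grey egg cup, yellow cup, jam jar and salt shaker all showed zero pixel shift from the start. I left the second blue cup where it was but did not include it in that check.
- **Robot:** it was clear of everything with the gripper empty.

No check failed. Two grip widths read 2–3 mm under the parts' stated sizes (45 mm on the 48 mm egg cup bowl, 9.5 mm on the 12 mm spoon handle). Both parts still held firmly and level.

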